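Set up a discharge test of a power bank and switch the load tester on

ROBOT

A 6-joint arm with a two-finger parallel gripper is mounted at the origin on a cart in front of the work surface, level with it; the furniture and walls round the work are solid. World frame = base frame: x ahead of the robot, y to its left, z up, the work surface at z = 0. Lengths are in mm, angles in rad, forces in N, time in s.
With the tool pointing down it reaches from about 300 to 825 mm from the base axis. Payload 5.4 kg.
Tool frame: the origin (TCP) lies at the centre of the arm's flange, where the gripper is bolted on; the fingertips stand 190 mm ahead of it and the grasp point (between the pads) lies 171 mm ahead of it (manip.tips_ahead is the distance from the TCP to the fingertips, in mm); z points along the fingers, y is the line along which they close (so a half turn about z gives the same grasp; the last joint's range is limited). The gripper opens to 92 mm and grips with 3 to 60 N. Pads are 20 mm wide; open, the fingers measure 128 mm over their backs; the gripper's body (75 mm by 189 mm) begins 69 mm behind the grasp point.
Start: joints at [-1.376, 0.158, 1.597, -0, 1.386, -0.21], TCP at [226.431, -528.523, 404.701] pointing down, gripper open.
Joint ranges: [-2.91, 2.91], [-0.94, 2.29], [0.18, 2.7], [-1.29, 4.43], [0.17, 2.64], [-3, 3]. Speed limits (rad/s): [2.57, 2.57, 3.14, 3.14, 3.14, 3.14].

INTERFACE

Orientations are given as [roll, pitch, yaw] about the fixed x, y, z axes, in that order (R = Rz(yaw) Ry(pitch) Rx(roll)).
In Python, from workcell import manip gives the robot as it stands.
- The arm moves only by the tool move_arm, never from a script. Its argument "moves" is text: rows parted by semicolons, each of 7 numbers parted by spaces: the shift along the tool's x, y, z in units of 0.1 m (1.0 is 0.1 m), then the turn, a rotation vector about the tool's x, y, z in units of pi/2 rad (1.0 is pi/2 rad), then the closure, from -1 (fully open) to 1 (shut). In form: x y z wx wy wz jaw; .... A call has 1 to 20 rows; each row is the pose to reach, as a shift and turn from the pose commanded when the call began, along the tool's axes at that moment; what a row does not reach only later rows make up. A row lasts 1/8 s, in which the tool goes at most 62.5 mm and 10.7 degrees, less where a joint would pass 70% of its speed; a pose out of reach is approached as far as the arm can. A call with a number of a shift or a turn outside -1 to 1 is refused whole. A call with a gripper value outside its range is refused whole. The fingers move at their own pace and stop on an object; the grip force is fixed at half the most. Time passes only in rows, so rows that repeat a pose let the fingers close. It gives the time, the measured TCP pose, the force, the opening and the grip force at its end, in the units of the state.
- manip.observe(): the state, without advancing time (a new reading comes with each control period).
- manip.snapshot(name): name is "side" or "top"; returns the picture (420x560x3 uint8, red, green, blue); there is no depth.
- manip.camera_params(name): a dict with "fx", "fy", "cx", "cy" (pixels), "position" and "orientation" of the camera in the world. Camera axes: x right, y down, z forward; pixel columns grow to the right and rows downward; lengths in mm; the calibration is good to about 2 mm. A picture is of the moment at which its call begins. camera_params takes no time and is no camera call.
- manip.job_done(): hands the job in; it is judged then, once.
Trained networks look in the newest picture that a camera, given by its name, has taken for a name from the list of things; names that differ only in an ending like _2 or _b are one class to them, and where a whole thing is asked for, a point or a joint stands for the part that bears it (a point fixed in the world has none). Each returns a list of dicts, best first, with "p" (0 to 1); they miss things now and then, are a little off and sometimes report something else, mostly with a low value. They report only what shows in the picture. A call takes as long as a camera call.
- manip.look_for(name, camera): "location" ([x, y, z] in mm, in world coordinates, good to about 4 mm: the middle of the surface that is visible of it).
- manip.tip_of(name, camera): "location" ([x, y, z] in mm, in world coordinates, good to about 4 mm: a listed point, or the origin of a listed thing).
The state is a dict: "time": time; "joint_pos": joint angles; "qvel": joint speeds; "tau": joint torques, N m; "ee_pos": TCP position; "eef_rot": TCP orientation; "force": force on the tool from outside, world axes, zero at the start; "ft_torque": the same for the moment, N m; "opening": finger opening in mm; "grasp_force": force on a finger pad.
Only numpy, scipy, OpenCV 4.12 (cv2) and the standard library are available. Lean on these libraries where they do the work, as an engineer would, in place of code of your own. Each camera call takes 0.05 s, during which the arm holds its last target. There are 200 camera calls.

TASK

Lay the power bank flat in the open test cradle (either way round). On the load tester, turn the round sleeve to its three-pip mark (the third from the right) and slide the fader along its slot until the white line on its grip is level with the point of the steel marker tab beside the slot; these three settings may be done in any order. Only when all three are right, push the slide switch all the way to on (away from the robot), and leave the other things on the bench where they are.

Things in the scene. Friction and masses are not known exactly. Their poses are not given: they have to be found in the camera images.
- power_bank: White flat power bank, 60 (x) x 98 (y) x 22 (z) mm, 0.2 kg, lying on the brown rag (whose top is 14 mm above the bench). Origin at the centre of its underside, z up.
- cradle_seat (a point): Fixed grey plastic test cradle, 86 (x) x 124 (y) x 18 mm. This point is the centre of its inner floor, 8 mm above the thin mat it stands on (mat 2.6 mm thick); x across, y along. The pocket is 68 (x) x 106 (y) mm inside rims 10 mm high; the long sides are open for the fingers over the middle 60 mm.
- tester: Fixed load tester, a flat grey instrument 200 (x) x 210 (y) mm with an aluminium top 48 mm above the bench. Origin at the centre of its underside; its own x points away from the robot, y to the left. Controls in its frame: fader slot along y at x = -45 mm (the near one, y from -60 to +60 mm); round sleeve at x = 45, y = 45 mm; slide switch at y = -55 mm, x from 35 (off) to 65 mm (on).
- fader (a joint): Position of the fader, m: 0 at the right end of its slot, 0.12 at the left end (along the tester's y). Friction 1.5 N; stays where it is left.
- fader_top (a point): Top centre of the fader's black grip, 42 mm above the tester's top. The grip measures 28 (x) x 22 (y, along the slot) mm and is 36 mm tall; a white line over the middle of its top and down its near face marks its position.
- tab_tip (a point): Point of the dark steel marker tab, 14 mm wide and 8 mm high, on the rail along the near side of the fader slot; 27 mm nearer the robot than the slot's centre line, 6 mm above the tester's top. It is fixed during the job. Its axes are the tester's: the fader is set when fader_top and tab_tip have the same y in the tester's frame.
- range_sleeve (a joint): Angle of the round sleeve, rad, growing clockwise seen from above: its white pointer is at the mark with one pip at 0, two pips at 0.7, three pips at 1.4, four pips at 2.1. The marks lie on the side towards the robot, one pip at the right, four at the left. Friction 0.06 N m; it stays where it is left.
- sleeve_top (a point): Centre of the top of the sleeve, a dark steel knurled cylinder of 48 mm diameter and 41 mm height standing on the tester's top; its axis is vertical.
- main_switch (a joint): Position of the slide switch, m: 0 off (near end), 0.03 on (far end; along the tester's x). Friction 2 N.
- switch_top (a point): Top centre of the switch's black grip, 37 mm above the tester's top; the grip is 24 (x, along its travel) x 18 (y) mm and 32 mm tall.
- tape_yellow: Bystander: roll of masking tape, 100 mm across, 25 mm high, lying to the right of and behind the tester. Origin at the centre of its underside.
- screwdriver: Bystander: screwdriver, 202 mm long, lying behind the tester. Origin under its centre.
- tweezers: Bystander: tweezers, 117 mm long, lying near the front edge of the bench before the cradle. Origin under their centre.
- module_white_2: Bystander: cream module, 37 x 53 x 26 mm, behind rag and cradle. Origin at the centre of its underside.

How it is judged:
By the outcome, as a careful person would: the job done as asked, in the order asked, and still so for the second after the job is handed in, with the robot touching nothing.
It also fails if it takes over 64 s, if anything falls off the work surface, if the arm or the gripper's body presses on something with over 40 N, if the wrist force passes 120 N, or if a joint passes its speed limit or range.

## Working session

There is one attempt and no reset: what is moved stays moved. The work goes in short steps, Python scripts to look and compute and a tool call to move; the robot and the scene stay as the last step left them, time stands still between calls to the robot, and variables do not carry over. Pictures are saved under pics/ and viewed, at most 10 in all, crops included, and the job is handed in when it is done.

Besides the shell and the picture viewer there is one more tool, called after ">>>" as name(argument=value, ...), one argument or row to a line, values as JSON. move_arm: Moves the arm, as the interface text tells. Its arguments: {"type":"object","properties":{"moves":{"type":"string"}},"required":["moves"]}

```bash
mkdir -p pics; ls
cat > h.py <<'E'
import numpy as np, cv2, json
from scipy.spatial.transform import Rotation as R
from workcell import manip
def snap(cam,name,crop=None,scale=1):
    im=manip.snapshot(cam)
    if crop: im=im[crop[1]:crop[3],crop[0]:crop[2]]
    if scale!=1: im=cv2.resize(im,None,fx=scale,fy=scale,interpolation=cv2.INTER_CUBIC)
    cv2.imwrite('pics/'+name+'.png',im[:,:,::-1]); return im
def camR(p):
    o=np.array(p['orientation'],float)
    return o if o.shape==(3,3) else (R.from_quat(o) if o.size==4 else R.from_euler('xyz',o)).as_matrix()
def ray(cam,u,v,z):
    p=manip.camera_params(cam); d=camR(p)@[(u-p['cx'])/p['fx'],(v-p['cy'])/p['fy'],1]
    c=np.array(p['position']); return c+d*(z-c[2])/d[2]
def proj(cam,P):
    p=manip.camera_params(cam); q=camR(p).T@(np.array(P)-p['position'])
    return q[0]/q[2]*p['fx']+p['cx'], q[1]/q[2]*p['fy']+p['cy']
E
python3 - <<'E'
from h import *
np.set_printoptions(precision=1,suppress=True)
for c in('side','top'):
    snap(c,c+'0'); print(manip.camera_params(c))
    for n in 'power_bank cradle_seat tester fader_top tab_tip sleeve_top switch_top'.split():
        print(c,n,[(np.round(d['location'],1).tolist(),round(d['p'],2)) for d in manip.tip_of(n,c)[:2]])
print(manip.observe())
E
```

```text
pics
{'fx': 422.4218753031466, 'fy': 422.4218753031466, 'cx': 276.10717883984734, 'cy': 206.09339406542438, 'position': array([480.2, 842.3, 838.3]), 'orientation': array([-2.3, -0. , -3.1])}
side power_bank []
side cradle_seat [([516.8, -396.6, 9.6], 0.87)]
side tester [([528.3, 282.7, -4.7], 0.81), ([559.7, 221.8, 82.2], 0.4)]
side fader_top [([480.7, 259.3, 88.5], 0.5)]
side tab_tip [([459.4, 317.6, 50.8], 0.47)]
side sleeve_top [([580.2, 323.3, 88.7], 0.69), ([626.9, -308.8, 3.7], 0.29)]
side switch_top [([560.3, 222.5, 82.6], 0.7)]
{'fx': 395.0068815345139, 'fy': 395.0068815345139, 'cx': 275.78632742970444, 'cy': 208.27331996635868, 'position': array([ 434.9,  -23.1, 1061.4]), 'orientation': array([-3. ,  0. , -1.6])}
top power_bank [([516.2, -199.2, 18.5], 0.96)]
top cradle_seat [([514.3, -395.7, 4.7], 0.95)]
top tester [([529.8, 278.9, 0.6], 0.56)]
top fader_top [([515.4, -200.0, 12.5], 0.74), ([477.4, 259.1, 92.5], 0.67)]
top tab_tip [([460.0, 314.4, 52.5], 0.49)]
top sleeve_top [([577.0, 321.5, 89.9], 0.6), ([516.3, -395.4, 5.8], 0.18)]
top switch_top [([559.6, 217.3, 85.9], 0.57)]
{'time': 0.8, 'joint_pos': array([-1.4,  0.2,  1.6, -0. ,  1.4, -0.2]), 'qvel': array([ 0.,  0.,  0.,  0., -0., -0.]), 'tau': array([  0. , -38.6, -32.2,   0.1,   0. ,  -0. ]), 'ee_pos': array([ 226.4, -528.5,  404.7]), 'eef_rot': array([-3.1,  0. ,  0.4]), 'force': array([ 0.5, -0.4,  0.5]), 'ft_torque': array([-0., -0., -0.]), 'grasp_force': 0.0, 'opening': 91.73092672563806}
```

View pics/top0.png

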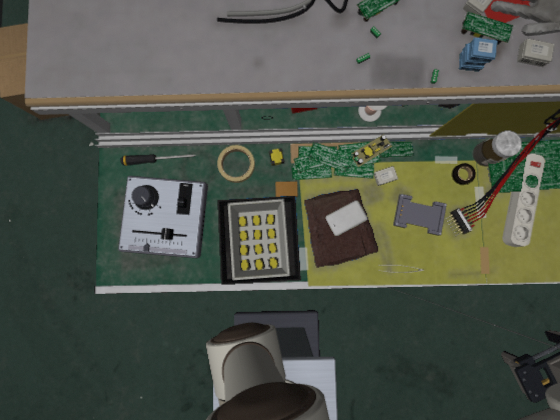

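View pics/side0.png

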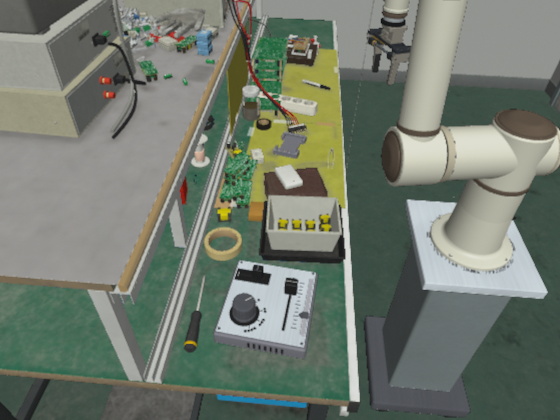

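The top view shows the tester at about (160,217), the sleeve at (145,195), the fader at (167,234), the switch at (184,198), the power bank rotated on the rag at (346,218) and the cradle at (420,213). An upper shelf overhangs, with its edge near row 105. The side view agrees, with the shelf corner at about (118,290).

Run:
```python
from h import *
np.set_printoptions(precision=1,suppress=True)
im=manip.snapshot('top')
a=cv2.resize(im[165:270,110:215],(600,600),interpolation=cv2.INTER_CUBIC)
cv2.imwrite('pics/tester1.png',a[:,:,::-1])
b=cv2.resize(im[175:275,300:460],(800,500),interpolation=cv2.INTER_CUBIC)
cv2.imwrite('pics/bank1.png',b[:,:,::-1])
# shelf corner triangulation
def line(c,u,v):
    p=manip.camera_params(c); d=camR(p)@[(u-p['cx'])/p['fx'],(v-p['cy'])/p['fy'],1]; return np.array(p['position']),d/np.linalg.norm(d)
c1,d1=line('top',29,105); c2,d2=line('side',118,292)
s=np.linalg.lstsq(np.c_[d1,-d2],c2-c1,rcond=None)[0]; print('shelf',c1+d1*s[0],c2+d2*s[1])
# bank: white blob
hsv=cv2.cvtColor(im,cv2.COLOR_RGB2HSV)
m=((hsv[...,2]>170)&(hsv[...,1]<50)).astype(np.uint8); 
mm=np.zeros_like(m); mm[190:250,315:375]=m[190:250,315:375]
cs=max(cv2.findContours(mm,0,2)[0],key=cv2.contourArea); bx=cv2.boxPoints(cv2.minAreaRect(cs)); print(bx)
P=np.array([ray('top',*q,36) for q in bx]); print(P, P.mean(0), np.linalg.norm(np.diff(P,axis=0),axis=1))
for n in ['power_bank','module_white_2']: print(n,[(np.round(d['location'],1).tolist(),round(d['p'],2)) for d in manip.look_for(n,'top')[:2]+manip.look_for(n,'side')[:2]])
```

```text
shelf [733.8 472.4 301.6] [741.9 473.  305.2]
[[326.  217.6]
 [336.4 211.4]
 [345.9 227.2]
 [335.5 233.5]]
[[ 513.6 -144.2   36. ]
 [ 529.2 -171.9   36. ]
 [ 487.3 -195.    36. ]
 [ 471.8 -167.3   36. ]] [ 500.5 -169.6   36. ] [31.9 47.8 31.7]
power_bank [([517.0, -194.5, 35.2], 0.92), ([511.6, -182.9, 29.5], 0.66)]
module_white_2 [([619.4, -308.6, 29.7], 0.83), ([622.6, -294.5, 27.9], 0.61)]
```

View pics/tester1.png

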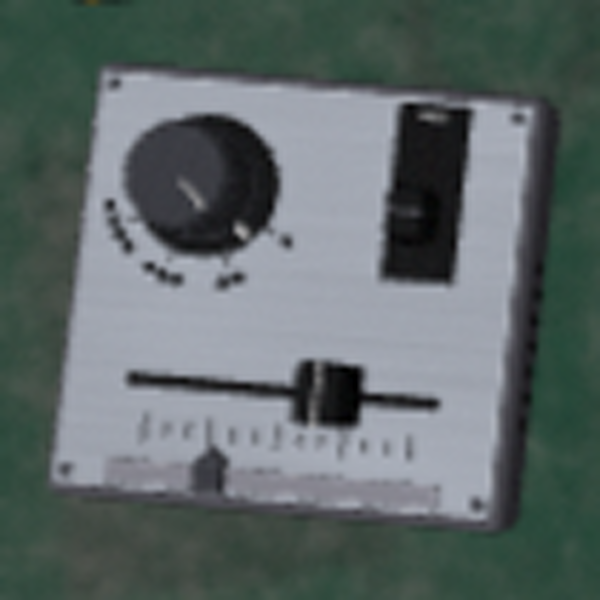

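View pics/bank1.png

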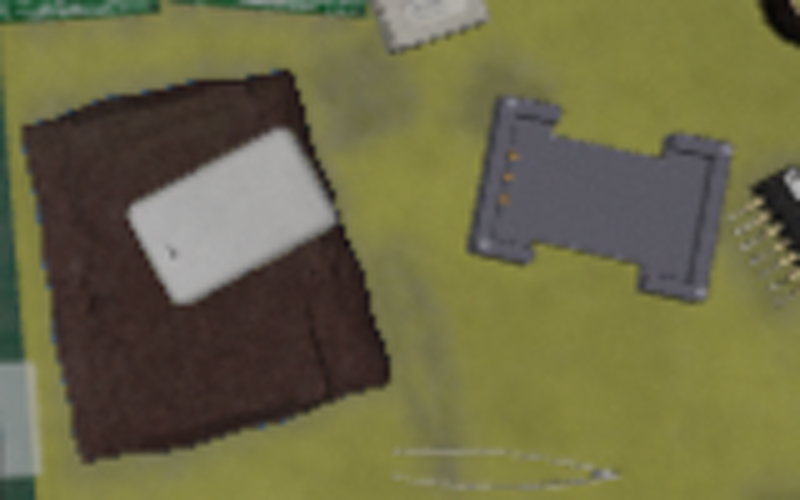

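Tester crop: the screws are at (114,83), (517,118), (66,469) and (476,505). The fader line is at (317,392) and the tab point at (209,447). The sleeve pointer at (240,232) sits between one and two pips. Bank crop: its corners are (128,210), (285,127), (337,213) and (180,305). The cradle corners are (503,95), (733,145), (705,302) and (468,250).

Run:
```python
from h import *
np.set_printoptions(precision=1,suppress=True)
T=lambda u,v,z:ray('top',110+(u+.5)/5.714-.5,165+(v+.5)/5.714-.5,z)
B=lambda u,v,z:ray('top',300+(u+.5)/5-.5,175+(v+.5)/5-.5,z)
for nm,f,z,c in [('bank',B,36,[(128,210),(285,127),(337,213),(180,305)]),('cradle',B,20.6,[(503,95),(733,145),(705,302),(468,250)]),
   ('tester screws',T,48,[(114,83),(517,118),(476,505),(66,469)])]:
    P=np.array([f(*q,z) for q in c]); S=np.linalg.norm(P-np.roll(P,-1,0),axis=1)
    e=P[0]-P[1]+P[3]-P[2]; print(nm,P.mean(0),S,'yaw of +y edge deg',np.degrees(np.arctan2(e[1],e[0]))-90)
    C=P.mean(0);yaw=np.arctan2(e[1],e[0])-np.pi/2
c,s=np.cos(yaw),np.sin(yaw); L=lambda P:(np.array([[c,s],[-s,c]])@(P-C)[:2])
W=lambda x,y,z:np.r_[C[:2]+np.array([[c,-s],[s,c]])@[x,y],z]
for n,u,v,z in [('faderline',317,392,90),('fadernear',310,425,60),('tab',209,447,54),('slotL',128,378,48),('slotR',440,404,48),('switch',410,215,85),('sleevetop',182,180,89)]:
    p=T(u,v,z); print(n,p,'local',L(p))
for n,x,y,z in [('fader0',-45,-60,90),('sleeve',45,45,89),('switch0',35,-55,85),('switch1',65,-55,85)]: print(n,W(x,y,z))
for n,u,v,z in [('ptr',240,232,50),('ptrtop',203,210,89),('1',288,243,48),('2',230,280,48),('3',163,272,48),('4',118,225,48)]:
    l=L(T(u,v,z))-[45,45]; print(n,l,'ang',np.arctan2(-l[0],-l[1]))
```

```text
bank [ 513.1 -196.5   36. ] [93.1 52.  95.  55.9] yaw of +y edge deg 27.600014473191948
cradle [ 517.9 -393.7   20.6] [123.1  84.7 125.9  84.9] yaw of +y edge deg -13.921793349716083
tester screws [528.1 282.7  48. ] [185.5 175.7 185.5 176.1] yaw of +y edge deg -6.387581527715156
faderline [480.7 259.4  90. ] local [-44.5 -28.4]
fadernear [467.5 271.2  60. ] local [-58.9 -18.2]
tab [459.  318.1  54. ] local [-72.6  27.5]
slotL [491.  357.1  48. ] local [-45.1  69.8]
slotR [475.9 216.2  48. ] local [-44.4 -71.9]
switch [557.2 220.5  85. ] local [ 35.8 -58.5]
sleevetop [574.6 319.3  89. ] local [42.1 41.5]
fader0 [476.7 228.1  90. ]
sleeve [577.8 322.4  89. ]
switch0 [556.7 224.2  85. ]
switch1 [586.6 220.8  85. ]
ptr [-20.1 -18.4] ang 0.8299562803236327
ptrtop [-15.2 -14.3] ang 0.8153660031978555
1 [-23.1 -40.1] ang 0.5220680694407298
2 [-42.1 -15.8] ang 1.2106859031470205
3 [-41.1  14.9] ang 1.9192490004540979
4 [-21.6  38. ] ang 2.6247737456857836
```

```bash
cat >> h.py <<'E'
def pose():
    s=manip.observe(); return np.array(s['ee_pos']),R.from_euler('xyz',s['eef_rot'])
def down(deg): return R.from_euler('xyz',[np.pi,0,np.radians(deg)])
def plan(wps,start=None):
    """wps: (x,y,z,yawdeg); prints one row target per call and rows needed"""
    p,r=start or pose()
    for w in wps:
        tp,tr=np.array(w[:3],float),down(w[3])
        for k in range(12):
            d=r.inv().apply(tp-p)/100; t=(r.inv()*tr).as_rotvec()/(np.pi/2)
            f=max(1,np.abs(d).max(),np.abs(t).max()); 
            d=np.round(d/f,3); t=np.round((r.inv()*tr).as_rotvec()/(np.pi/2)/f,3)
            n=int(np.ceil(max(np.linalg.norm(d)*100/62.5,np.linalg.norm(t)*90/10.7)))
            p=p+r.apply(d*100); r=r*R.from_rotvec(t*np.pi/2)
            print(*d,*t,'rows>=%d'%n,'->',np.round(p,1),round(np.degrees(r.as_euler('xyz')[2]),1))
            if f==1: break
        print('--')
E
python3 - <<'E'
from h import *
print(pose()[0],pose()[1].as_euler('xyz',degrees=True))
plan([(514,-197.5,330,117.6),(514,-197.5,208,117.6)])
E
```

```text
[ 226.40893335 -528.52941477  404.70622616] [-1.79999526e+02  1.58726021e-03  2.31916179e+01]
1.0 -0.484 0.189 -0.0 0.0 -0.266 rows>=3 -> [ 299.3 -444.7  385.8] 47.1
1.0 -0.033 0.171 -0.0 0.0 -0.239 rows>=3 -> [ 364.9 -369.1  368.7] 68.6
1.0 0.357 0.181 -0.0 0.0 -0.254 rows>=3 -> [ 434.5 -289.   350.6] 91.5
0.894 0.818 0.206 -0.0 -0.0 -0.29 rows>=3 -> [ 514.  -197.5  330. ] 117.6
--
-0.0 0.0 1.0 -0.0 -0.0 0.0 rows>=2 -> [ 514.  -197.5  230. ] 117.6
-0.0 0.0 0.22 -0.0 -0.0 0.0 rows>=1 -> [ 514.  -197.5  208. ] 117.6
--
```

>>> move_arm(
  moves="1 -0.48 0.19 0 0 -0.27 -1;1 -0.48 0.19 0 0 -0.27 -1;1 -0.48 0.19 0 0 -0.27 -1;1 -0.48 0.19 0 0 -0.27 -1",
)

```text
time: 1.55
ee_pos: [299.8, -444.7, 385.8]
eef_rot: [3.141, 0.0, 0.829]
force: [0.1, -0.6, -0.7]
opening: 91.9
grasp_force: 0.0
```

>>> move_arm(
  moves="1 -0.03 0.17 0 0 -0.24 -1;1 -0.03 0.17 0 0 -0.24 -1;1 -0.03 0.17 0 0 -0.24 -1;1 -0.03 0.17 0 0 -0.24 -1",
)

```text
time: 2.05
ee_pos: [364.4, -370.1, 369.1]
eef_rot: [3.141, 0.001, 1.203]
force: [-0.5, 0.3, 0.5]
opening: 91.7
grasp_force: 0.0
```

>>> move_arm(
  moves="1 0.36 0.18 0 0 -0.25 -1;1 0.36 0.18 0 0 -0.25 -1;1 0.36 0.18 0 0 -0.25 -1;1 0.36 0.18 0 0 -0.25 -1",
)

```text
time: 2.55
ee_pos: [433.6, -290.1, 351.2]
eef_rot: [3.142, 0.001, 1.595]
force: [0.9, 0.3, -0.3]
opening: 91.7
grasp_force: 0.0
```

>>> move_arm(
  moves="0.91 0.83 0.21 0 0 -0.29 -1;0.91 0.83 0.21 0 0 -0.29 -1;0.91 0.83 0.21 0 0 -0.29 -1;0.91 0.83 0.21 0 0 -0.29 -1;0.91 0.83 0.7 0 0 -0.29 -1;0.91 0.83 0.9 0 0 -0.29 -1;0.91 0.83 0.9 0 0 -0.29 -1",
)

```text
time: 3.42
ee_pos: [513.3, -196.7, 259.4]
eef_rot: [-3.14, -0.003, 2.049]
force: [-0.6, 0.0, 0.2]
opening: 92.2
grasp_force: 0.0
```

Run:
```python
from h import *
print(pose()[0],np.degrees(pose()[1].as_euler('xyz')))
plan([(514,-197.5,208,117.6)])
p,r=pose()
im=manip.snapshot('side')
u,v=[int(a) for a in proj('side',(514,-197,60))]
a=cv2.resize(im[v-50:v+50,u-60:u+60],(720,600),interpolation=cv2.INTER_CUBIC); cv2.imwrite('pics/g1.png',a[:,:,::-1])
```

```text
[ 513.34199591 -196.67917152  259.41571638] [-1.79901480e+02 -1.54554716e-01  1.17423086e+02]
-0.012 0.003 0.514 -0.001 -0.002 -0.002 rows>=1 -> [ 514.  -197.5  208. ] 117.6
--
```

View pics/g1.png

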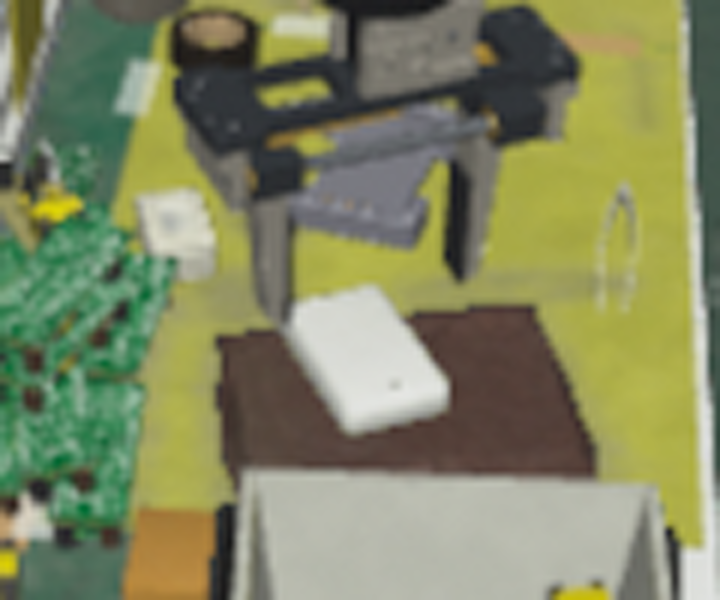

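The open fingers straddle the bank. The near one is at (270,310) and the far one at (465,270), aligned with its short axis, so I'm descending and gripping.

>>> move_arm(
  moves="-0.01 0 0.3 0 0 0 -1;-0.01 0 0.51 0 0 0 -1;-0.01 0 0.51 0 0 0 -1;-0.01 0 0.51 0 0 0 1;-0.01 0 0.51 0 0 0 1;-0.01 0 0.51 0 0 0 1;-0.01 0 0.51 0 0 0 1;-0.01 0 0.51 0 0 0 1;-0.01 0 0.51 0 0 0 1",
)

```text
time: 4.6
ee_pos: [515.2, -196.6, 210.4]
eef_rot: [-3.142, 0.001, 2.054]
force: [-2.8, 0.2, 5.3]
opening: 58.6
grasp_force: 30.0
```

>>> move_arm(
  moves="0 0 -0.2 0 0 0 1;0 0 -0.5 0 0 0 1;0 0 -0.8 0 0 0 1;0 0 -0.8 0 0 0 1",
)

```text
time: 5.1
ee_pos: [515.8, -196.7, 291.5]
eef_rot: [3.139, 0.004, 2.054]
force: [0.5, 0.4, -1.9]
opening: 58.8
grasp_force: 30.0
```

Run:
```python
from h import *
print(pose()[0],np.degrees(pose()[1].as_euler('xyz')))
plan([(517.3,-394.5,290,76.1),(517.3,-394.5,207,76.1)])
```

```text
[ 515.79267759 -196.6648517   291.53595224] [179.85180193   0.23073541 117.69603784]
-1.0 -0.515 0.011 0.001 0.001 0.263 rows>=3 -> [ 516.7 -309.1  290.7] 94.0
-0.852 -0.054 0.008 0.001 0.001 0.199 rows>=2 -> [ 517.3 -394.5  290. ] 76.1
--
-0.0 -0.0 0.83 0.0 -0.0 0.0 rows>=2 -> [ 517.3 -394.5  207. ] 76.1
--
```

>>> move_arm(
  moves="-0.25 -0.13 0 0 0 0.08 1;-0.6 -0.3 0 0 0 0.16 1;-0.9 -0.46 0 0 0 0.24 1;-1 -0.515 0 0 0 0.26 1;-1 -0.515 0 0 0 0.26 1",
)

```text
time: 5.72
ee_pos: [515.5, -308.6, 288.2]
eef_rot: [-3.14, -0.002, 1.646]
force: [0.1, 0.1, -2.3]
opening: 58.9
grasp_force: 30.0
```

>>> move_arm(
  moves="-0.3 -0.02 0 0 0 0.08 1;-0.6 -0.04 0 0 0 0.15 1;-0.85 -0.05 0 0 0 0.2 1;-0.85 -0.05 0 0 0 0.2 1;-0.85 -0.05 0.4 0 0 0.2 1;-0.85 -0.05 0.5 0 0 0.2 1;-0.85 -0.05 0.5 0 0 0.2 1",
)

```text
time: 6.6
ee_pos: [517.3, -392.5, 238.9]
eef_rot: [-3.139, -0.002, 1.333]
force: [-0.8, -0.1, -1.4]
opening: 58.9
grasp_force: 30.0
```

Run:
```python
from h import *
print(pose()[0],np.degrees(pose()[1].as_euler('xyz')))
for c in('top','side'):
    im=manip.snapshot(c)
    u,v=[int(a) for a in proj(c,(517,-394,40))]; print(c,u,v)
    a=cv2.resize(im[v-30:v+30,u-40:u+40],(400,300),interpolation=cv2.INTER_CUBIC); 
    b=a if c=='top' else np.hstack([b,a])
    for n in('power_bank',): print([(np.round(d['location'],1).tolist(),round(d['p'],2)) for d in manip.tip_of(n,c)[:2]])
    print([(np.round(d['location'],1).tolist(),round(d['p'],2)) for d in manip.tip_of('cradle_seat',c)[:2]])
cv2.imwrite('pics/place1.png',b[:,:,::-1])
plan([(517.3,-394.5,207,76.1)])
```

```text
[ 517.29401554 -392.48776976  238.85959102] [-1.79877709e+02 -9.91227452e-02  7.64032966e+01]
top 422 213
[([517.3, -394.6, 43.3], 0.64)]
[([516.1, -396.5, 7.0], 0.7)]
side 290 137
[([688.0, 300.6, 5.1], 0.63), ([518.8, -393.6, 42.3], 0.61)]
[([517.2, -397.1, 10.3], 0.88), ([689.4, 300.1, 2.4], 0.2)]
-0.003 -0.003 0.34 0.001 0.001 0.002 rows>=1 -> [ 517.3 -394.5  207. ] 76.1
--
```

View pics/place1.png

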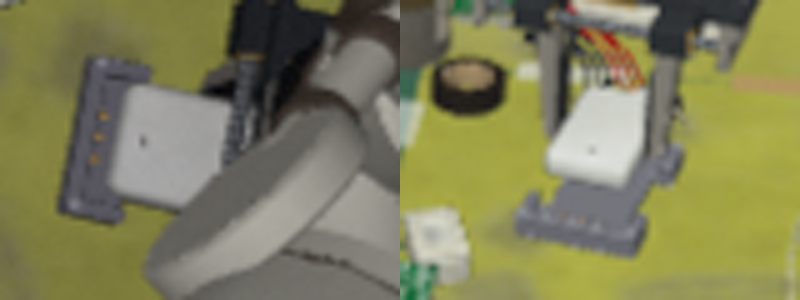

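The top crop shows the bank over the cradle, and its axes match. Bank and gripper centres agree to about 1 mm, so I'm lowering it slowly.

>>> move_arm(
  moves="-0.01 0 0.1 0 0 0 1;-0.01 0 0.18 0 0 0 1;-0.01 0 0.24 0 0 0 1;-0.01 0 0.3 0 0 0 1;-0.01 0 0.33 0 0 0 1;-0.01 0 0.34 0 0 0 1;-0.01 0 0.34 0 0 0 1",
)

```text
time: 7.78
ee_pos: [517.2, -394.9, 207.0]
eef_rot: [-3.141, -0.0, 1.332]
force: [-2.8, 2.9, 5.2]
opening: 58.7
grasp_force: 30.0
```

>>> move_arm(
  moves="0 0 0 0 0 0 -1;0 0 0 0 0 0 -1;0 0 0 0 0 0 -1;0 0 0 0 0 0 -1;0 0 -0.3 0 0 0 -1;0 0 -0.8 0 0 0 -1;0 0 -1 0 0 0 -1;0 0 -1 0 0 0 -1",
)

```text
time: 8.78
ee_pos: [517.4, -395.3, 307.0]
eef_rot: [3.139, 0.002, 1.332]
force: [-0.2, 0.1, -0.2]
opening: 92.0
grasp_force: 0.0
```

Run:
```python
from h import *
print(pose()[0],np.degrees(pose()[1].as_euler('xyz')))
for c in('side','top'): 
    manip.snapshot(c); print([(np.round(d['location'],1).tolist(),round(d['p'],2)) for d in manip.tip_of('power_bank',c)[:2]])
plan([(500,-300,330,76.1),(560,0,330,60),(578,322.4,330,60)])
```

```text
[ 517.3671785  -395.27032078  307.01194222] [1.79849510e+02 1.02564721e-01 7.62929339e+01]
[([520.8, -395.1, 6.6], 0.69)]
[([519.8, -396.6, 12.3], 0.58)]
0.878 -0.385 -0.266 -0.002 -0.002 0.002 rows>=2 -> [ 500. -300.  330.] 76.1
--
1.0 -0.045 -0.001 -0.0 0.0 0.059 rows>=2 -> [ 519.6 -201.9  330. ] 70.8
1.0 -0.139 -0.001 -0.0 0.0 0.059 rows>=2 -> [ 539.4 -102.8  330. ] 65.5
1.0 -0.234 -0.0 -0.0 0.001 0.06 rows>=2 -> [559.6  -2.1 330. ] 60.1
0.021 -0.007 -0.0 -0.0 -0.0 0.001 rows>=1 -> [560.   0. 330.] 60.0
--
1.0 -0.505 0.001 -0.0 -0.0 0.0 rows>=2 -> [566.3 111.9 329.9] 60.0
1.0 -0.505 0.001 -0.0 -0.0 0.0 rows>=2 -> [572.5 223.7 329.9] 60.0
0.882 -0.446 0.0 -0.0 -0.0 0.0 rows>=2 -> [578.  322.4 330. ] 60.0
--
```

Run:
```python
from h import *
plan([(500,-290,370,48),(510,150,370,45),(577.8,322.4,360,85)])
```

```text
0.976 -0.41 -0.666 -0.003 -0.001 0.314 rows>=3 -> [ 500. -290.  370.] 48.0
--
1.0 -0.859 -0.0 0.0 -0.0 0.01 rows>=3 -> [ 503.  -158.2  370. ] 47.1
1.0 -0.887 -0.001 0.0 -0.0 0.01 rows>=3 -> [506.  -24.6 370. ] 46.2
1.0 -0.915 -0.0 0.0 -0.0 0.011 rows>=3 -> [509.1 110.9 370. ] 45.2
0.284 -0.269 -0.001 0.0 -0.0 0.003 rows>=1 -> [510. 150. 370.] 45.0
--
1.0 -0.436 0.059 0.0 0.0 -0.262 rows>=3 -> [550.  251.5 364.1] 68.6
0.761 0.0 0.041 0.0 0.0 -0.183 rows>=2 -> [577.8 322.4 360. ] 85.0
--
```

>>> move_arm(
  moves="0.98 -0.41 -0.67 0 0 0.31 -1;0.98 -0.41 -0.67 0 0 0.31 -1;0.98 -0.41 -0.67 0 0 0.31 -1;0.98 -0.41 -0.67 0 0 0.31 -1",
)

```text
time: 9.48
ee_pos: [500.2, -289.4, 371.6]
eef_rot: [-3.14, 0.0, 0.847]
force: [0.2, -0.6, -0.8]
opening: 91.5
grasp_force: 0.0
```

>>> move_arm(
  moves="1 -0.86 0 0 0 0.01 -1;1 -0.86 0 0 0 0.01 -1;1 -0.86 0 0 0 0.01 -1",
)

```text
time: 9.85
ee_pos: [502.3, -155.5, 371.0]
eef_rot: [-3.138, 0.0, 0.834]
force: [0.9, -0.8, -0.4]
opening: 92.1
grasp_force: 0.0
```

>>> move_arm(
  moves="1 -0.89 0 0 0 0.01 -1;1 -0.89 0 0 0 0.01 -1;1 -0.89 0 0 0 0.01 -1",
)

```text
time: 10.22
ee_pos: [504.5, -22.5, 371.6]
eef_rot: [-3.14, 0.001, 0.818]
force: [0.8, 0.4, 0.1]
opening: 92.0
grasp_force: 0.0
```

>>> move_arm(
  moves="1 -0.92 0 0 0 0.01 -1;1 -0.92 0 0 0 0.01 -1;1 -0.92 0 0 0 0.01 -1;1 -0.92 0 0 0 0.01 -1",
)

```text
time: 10.72
ee_pos: [506.9, 110.6, 372.1]
eef_rot: [3.141, 0.001, 0.798]
force: [0.8, -1.0, -0.5]
opening: 92.0
grasp_force: 0.0
```

Run:
```python
from h import *
print(pose()[0],np.degrees(pose()[1].as_euler('xyz')))
plan([(577.8,322.4,350,85),(577.8,322.4,250,85)])
```

```text
[506.91043957 110.60187801 372.12423567] [1.79994247e+02 7.34449180e-02 4.57231748e+01]
1.0 -0.483 0.109 -0.0 0.0 -0.217 rows>=2 -> [542.1 215.9 361.1] 65.3
1.0 -0.109 0.098 -0.0 0.001 -0.197 rows>=2 -> [574.1 311.3 351.2] 83.0
0.115 0.023 0.012 -0.0 -0.0 -0.022 rows>=1 -> [577.8 322.4 350. ] 85.0
--
-0.001 0.001 1.0 -0.0 -0.0 -0.0 rows>=2 -> [577.8 322.4 250. ] 85.0
--
```

>>> move_arm(
  moves="1 -0.48 0.1 0 0 -0.22 -1;1 -0.48 0.1 0 0 -0.22 -1;1 -0.48 0.1 0 0 -0.22 -1",
)

```text
time: 11.1
ee_pos: [543.0, 216.5, 361.6]
eef_rot: [-3.141, 0.001, 1.145]
force: [0.1, -0.2, -0.8]
opening: 91.9
grasp_force: 0.0
```

>>> move_arm(
  moves="1 -0.11 0.1 0 0 -0.2 -1;1 -0.11 0.1 0 0 -0.2 -1;1 -0.11 0.1 0 0 -0.2 -1;1 -0.11 0.1 0 0 -0.2 -1",
)

```text
time: 11.6
ee_pos: [574.0, 309.9, 352.6]
eef_rot: [-3.141, 0.001, 1.453]
force: [0.5, -0.4, -0.3]
opening: 91.9
grasp_force: 0.0
```

Run:
```python
from h import *
print(pose()[0],np.degrees(pose()[1].as_euler('xyz')))
manip.snapshot('side'); print([(np.round(d['location'],1).tolist(),round(d['p'],2)) for d in manip.tip_of('sleeve_top','side')[:2]])
plan([(577.8,322.4,349,85),(577.8,322.4,250,85)])
```

```text
[574.00215073 309.88656681 352.62165765] [-1.79988654e+02  6.59177727e-02  8.32784781e+01]
[([580.9, 319.8, 89.1], 0.69)]
0.126 0.026 0.04 0.0 0.0 -0.019 rows>=1 -> [577.8 322.4 349. ] 85.0
--
0.001 -0.0 0.99 0.0 0.0 0.0 rows>=2 -> [577.8 322.4 250. ] 85.0
--
```

>>> move_arm(
  moves="0.12 0.03 0.1 0 0 -0.02 -1;0.12 0.03 0.1 0 0 -0.02 -1;0.12 0.03 0.5 0 0 -0.02 -1;0.12 0.03 0.8 0 0 -0.02 -1;0.12 0.03 1 0 0 -0.02 -1;0.12 0.03 1 0 0 -0.02 -1",
)

```text
time: 12.45
ee_pos: [577.1, 323.7, 250.9]
eef_rot: [-3.138, 0.001, 1.489]
force: [-0.4, -0.6, 0.3]
opening: 91.7
grasp_force: 0.0
```

>>> move_arm(
  moves="0 0 0 0 0 0 1;0 0 0 0 0 0 1;0 0 0 0 0 0 1;0 0 0 0 0 0 1;0 0 0 0 0 0 1;0 0 0 0 0 0 1",
)

```text
time: 13.2
ee_pos: [578.2, 323.8, 253.1]
eef_rot: [3.14, -0.0, 1.488]
force: [3.8, 0.4, -0.3]
opening: 47.0
grasp_force: 30.0
```

>>> move_arm(
  moves="0 0 0 0 0 0.1 1;0 0 0 0 0 0.2 1;0 0 0 0 0 0.3 1;0 0 0 0 0 0.4 1;0 0 0 0 0 0.5 1;0 0 0 0 0 0.6 1;0 0 0 0 0 0.7 1;0 0 0 0 0 0.7 1;0 0 0 0 0 0.7 1",
)

```text
time: 14.32
ee_pos: [579.5, 322.6, 253.2]
eef_rot: [3.138, -0.005, 0.388]
force: [9.4, -3.7, -3.6]
opening: 47.5
grasp_force: 30.0
```

>>> move_arm(
  moves="0 0 0 0 0 0.7 -1;0 0 0 0 0 0 -1",
)

```text
time: 14.58
ee_pos: [577.4, 323.7, 252.4]
eef_rot: [-3.141, 0.001, 0.39]
force: [0.6, -0.1, -0.3]
opening: 65.0
grasp_force: 0.0
```

I made a slip: the first row carried a stray turn while the fingers were still opening, so the sleeve may have moved. I'm lifting clear and checking it.

>>> move_arm(
  moves="0 0 0 0 0 0 -1;0 0 0 0 0 0 -1;0 0 -0.5 0 0 0 -1;0 0 -1 0 0 0 -1;-0.5 0.8 -1 0 0 0 -1;-1 1 -1 0 0 0 -1;-1 1 -1 0 0 0 -1;-1 1 -1 0 0 0 -1",
)

```text
time: 15.58
ee_pos: [522.7, 192.6, 352.9]
eef_rot: [-3.141, -0.0, 0.386]
force: [0.0, 0.6, 1.2]
opening: 91.5
grasp_force: 0.0
```

```bash
cat >> h.py <<'E'
C=np.array([528.1,282.7]); TY=np.radians(-6.39); TR=np.array([[np.cos(TY),-np.sin(TY)],[np.sin(TY),np.cos(TY)]])
def rect(im,cam,z,x0,x1,y0,y1,s):
    """orthographic view of plane z in tester frame: rows from x1 (top) to x0, cols from y1 (left) to y0; s px per mm"""
    q=[(x1,y1),(x1,y0),(x0,y0),(x0,y1)]
    src=np.float32([proj(cam,[*(C+TR@a),z]) for a in q]); w,h=int((y1-y0)*s),int((x1-x0)*s)
    return cv2.warpPerspective(im,cv2.getPerspectiveTransform(src,np.float32([(0,0),(w,0),(w,h),(0,h)])),(w,h),flags=cv2.INTER_CUBIC)
E
python3 - <<'E'
from h import *
print(pose()[0],np.degrees(pose()[1].as_euler('xyz')))
ims={c:manip.snapshot(c) for c in('top','side')}
a=np.hstack([rect(ims[c],c,48,-105,105,-105,105,1.9) for c in ims])
cv2.imwrite('pics/t2.png',a[:,:,::-1])
E
```

```text
[522.66066402 192.62603477 352.89883002] [-1.79993072e+02 -6.52463285e-03  2.21078250e+01]
```

View pics/t2.png

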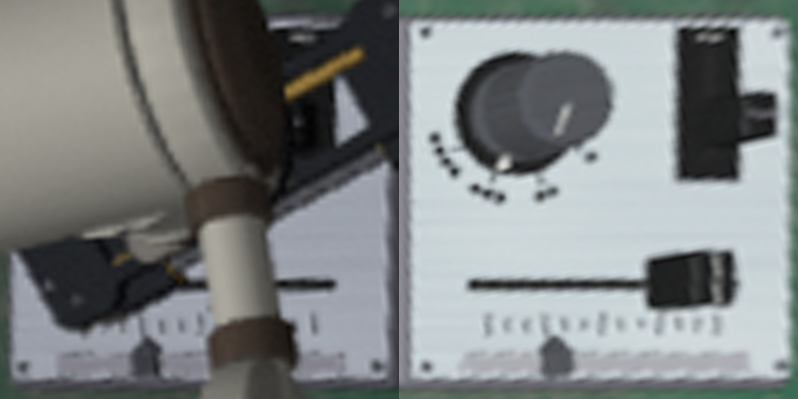

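The side view is clear. The sleeve pointer, at (505,160) on the skirt and (569,104) to (556,135) on top, is very near the three-pip tick. I'll measure it more finely.

Run:
```python
from h import *
im=manip.snapshot('side')
z89=rect(im,'side',89,15,75,15,75,6.6); z48=rect(im,'side',48,-5,75,5,85,5)
z48=cv2.resize(z48,(396,396))
cv2.imwrite('pics/s3.png',np.hstack([z89,z48])[:,:,::-1])
g=cv2.cvtColor(z89,cv2.COLOR_RGB2GRAY).astype(float); s=6.6
yy,xx=np.mgrid[:g.shape[0],:g.shape[1]]
m=np.hypot(xx-198,yy-198)<19*s
bg=np.median(g[m]); w=np.where(m&(g>bg+25),g-bg,0)
print(bg,g[m].max())
cx,cy=(w*xx).sum()/w.sum(),(w*yy).sum()/w.sum()
c=np.cov(np.vstack([xx.ravel(),yy.ravel()]),aweights=w.ravel()); ev,V=np.linalg.eigh(c); d=V[:,1]*np.sign(V[1,1])
print('centroid',cx,cy,'ang pca',np.arctan2(d[1],d[0]),ev,'q',np.arctan2(d[1],d[0])-.521)
# knob top centre from its dark disc outline is judged in the picture
```

```text
87.0 174.0
centroid 187.80511168029966 265.61650830372633 ang pca 1.946604047803791 [ 70.68289537 834.58216605] q 1.425604047803791
```

View pics/s3.png

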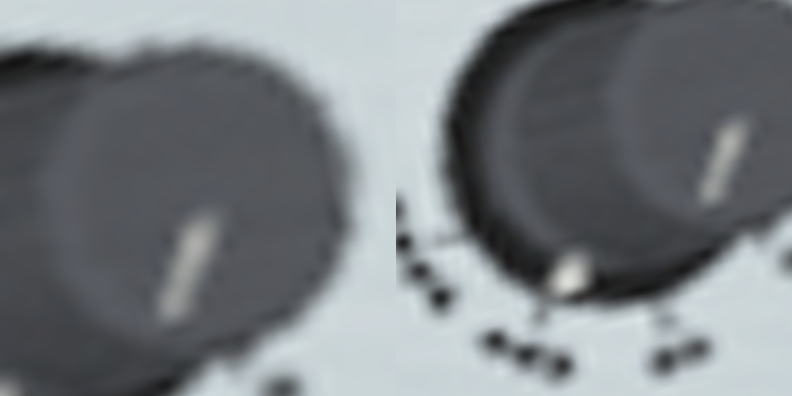

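The top pointer runs (205,215) to (168,318). The skirt dot at (570,277) lies just right of the three-pip tick at (541,315), partly because it stands higher than the tick. For comparison, I'm running the same measurement on the initial pictures.

```bash
cat >> h.py <<'E'
def ptr(im,cam,s=6.6,c0=None):
    z=rect(im,cam,89,15,75,15,75,s); g=cv2.cvtColor(z,cv2.COLOR_RGB2GRAY).astype(float)
    yy,xx=np.mgrid[:g.shape[0],:g.shape[1]]; m=np.hypot(xx-198,yy-198)<19*s
    out=[]
    for th in(20,30,40):
        w=np.where(m&(g>np.median(g[m])+th),g-np.median(g[m]),0)
        n,l,st,_=cv2.connectedComponentsWithStats((w>0).astype(np.uint8)); k=1+st[1:,4].argmax(); w=w*(l==k)
        c=np.cov(np.vstack([xx.ravel(),yy.ravel()]),aweights=w.ravel()); ev,V=np.linalg.eigh(c); d=V[:,1]*np.sign(V[1,1])
        out.append([(w*xx).sum()/w.sum(),(w*yy).sum()/w.sum(),np.arctan2(d[1],d[0])-.521,*np.sqrt(ev)])
    return np.array(out)
E
python3 - <<'E'
from h import *
np.set_printoptions(precision=3,suppress=True)
for c in('side','top'): print(c,'initial\n',ptr(cv2.imread(f'pics/{c}0.png')[:,:,::-1],c))
print('now side\n',ptr(manip.snapshot('side'),'side'))
plan([(480.7,259.4,340,-6.4),(480.7,259.4,254,-6.4)])
E
```

```text
side initial
 [[265.009 243.903   0.29    9.145  26.125]
 [265.442 244.577   0.285   8.237  25.665]
 [265.858 245.291   0.282   7.163  25.193]]
top initial
 [[254.96  254.94    0.263   8.17   27.825]
 [256.36  256.708   0.273   6.981  26.439]
 [258.497 259.147   0.286   5.683  24.548]]
now side
 [[187.848 265.687   1.426   8.88   29.366]
 [187.628 265.911   1.426   7.952  28.409]
 [187.572 265.512   1.424   6.924  27.107]]
-0.149 -0.766 0.129 -0.0 -0.0 0.319 rows>=3 -> [480.7 259.4 340. ] -6.4
--
-0.001 0.001 0.86 -0.0 -0.0 0.0 rows>=2 -> [480.7 259.4 254. ] -6.4
--
```

>>> move_arm(
  moves="-0.15 -0.77 0.13 0 0 0.32 -1;-0.15 -0.77 0.13 0 0 0.32 -1;-0.15 -0.77 0.13 0 0 0.32 -1;-0.15 -0.77 0.13 0 0 0.32 -1;-0.15 -0.77 0.13 0 0 0.32 -1;-0.15 -0.77 0.6 0 0 0.32 -1;-0.15 -0.77 0.99 0 0 0.32 -1;-0.15 -0.77 0.99 0 0 0.32 -1",
)

```text
time: 16.77
ee_pos: [478.7, 258.3, 250.7]
eef_rot: [3.139, 0.007, -0.113]
force: [-0.6, 0.6, 1.0]
opening: 92.2
grasp_force: 0.0
```

>>> move_arm(
  moves="0 0 0 0 0 0 1;0 0 0 0 0 0 1;0 0 0 0 0 0 1;0 0 0 0 0 0 1;0 0 0 0 0 0 1;0 0 0 0 0 0 1;0 0 0 0 0 0 1;0 0 0 0 0 0 1",
)

```text
time: 17.77
ee_pos: [480.0, 258.9, 253.6]
eef_rot: [3.141, 0.0, -0.113]
force: [0.7, 0.0, 0.1]
opening: 21.6
grasp_force: 30.0
```

Run:
```python
from h import *
p,r=pose(); print(p,np.degrees(r.as_euler('xyz')),'local',TR.T@(p[:2]-C),manip.observe()['opening'])
tgt=C+TR@np.array([-45,27.3]); print(tgt)
plan([(*(C+TR@np.array([(TR.T@(p[:2]-C))[0],27.3])),p[2],-6.4)])
```

```text
[479.96398349 258.91768779 253.6499858 ] [ 1.79991119e+02  7.71013532e-03 -6.49703942e+00] local [-45.19010074 -28.99188256] 21.558823882301606
[486.41793559 314.83869174]
-0.001 -0.563 -0.0 0.0 0.0 -0.001 rows>=1 -> [486.2 314.9 253.6] -6.4
--
```

>>> move_arm(
  moves="0 -0.15 0 0 0 0 1;0 -0.3 0 0 0 0 1;0 -0.45 0 0 0 0 1;0 -0.56 0 0 0 0 1;0 -0.56 0 0 0 0 1;0 -0.56 0 0 0 0 1",
)

```text
time: 18.52
ee_pos: [486.2, 314.9, 253.7]
eef_rot: [-3.141, 0.0, -0.113]
force: [-2.0, 2.5, 0.6]
opening: 21.6
grasp_force: 30.0
```

>>> move_arm(
  moves="0 0 0 0 0 0 -1;0 0 0 0 0 0 -1;0 0 0 0 0 0 -1;0 0 0 0 0 0 -1;0 0 -0.5 0 0 0 -1;0 0 -1 0 0 0 -1;0 1 -1 0 0 0 -1;0 1 -1 0 0 0 -1;0 1 -1 0 0 0 -1",
)

```text
time: 19.65
ee_pos: [474.9, 213.5, 353.8]
eef_rot: [3.141, -0.0, -0.117]
force: [-0.7, 0.5, 0.9]
opening: 92.0
grasp_force: 0.0
```

>>> move_arm(
  moves="-0.3 1 0 0 0 0 -1;-0.3 1 0 0 0 0 -1;-0.3 1 0 0 0 0 -1;-0.3 1 0 0 0 0 -1",
)

```text
time: 20.15
ee_pos: [434.3, 120.0, 354.0]
eef_rot: [-3.141, -0.001, -0.113]
force: [-1.7, -0.1, 0.0]
opening: 91.8
grasp_force: 0.0
```

Run:
```python
from h import *
np.set_printoptions(precision=3,suppress=True)
print(pose()[0])
o=[]
for c in('top','side'):
    im=manip.snapshot(c); o.append(rect(im,c,54,-95,-15,-20,60,4.9)); cv2.imwrite(f'pics/raw_{c}5.png',im[:,:,::-1])
    print(c,ptr(im,c)[:,2])
    for n in('fader_top','tab_tip'):
        for d in manip.tip_of(n,c)[:2]: print(n,d['p'],TR.T@(np.array(d['location'])[:2]-C),d['location'][2])
cv2.imwrite('pics/f5.png',np.hstack(o)[:,:,::-1])
```

```text
[434.295 120.043 353.987]
top [1.4   1.403 1.406]
side [1.427 1.425 1.424]
fader_top 0.5 [-45.456  27.613] 91.3
tab_tip 0.58 [-73.306  27.412] 52.9
```

View pics/f5.png

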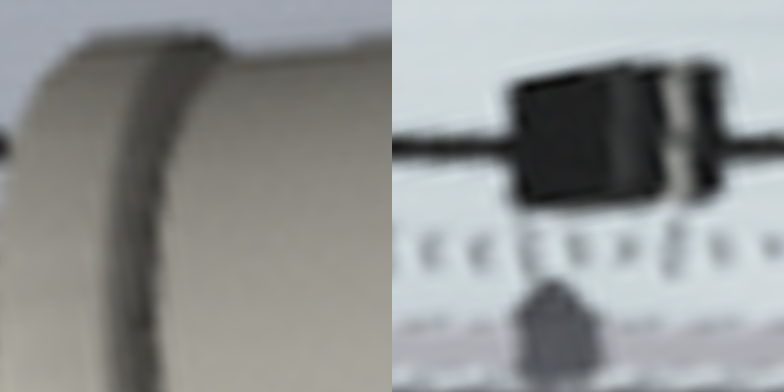

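Both cameras read the sleeve at 1.40 to 1.42, which is right. In the side crop the fader line is at x≈683 (top face) and the tab tip at (552,283). The arm hides the top view, so I'll move it clear and measure line against tab in both.

>>> move_arm(
  moves="-0.5 1 0 0 0 0 -1;-0.5 1 0 0 0 0 -1;-0.5 1 0 0 0 0 -1",
)

```text
time: 20.82
ee_pos: [372.0, 24.2, 353.6]
eef_rot: [3.141, -0.0, -0.118]
force: [-0.5, 0.1, 0.7]
opening: 91.8
grasp_force: 0.0
```

>>> move_arm(
  moves="-0.2 1 0 0 0 0 -1;-0.2 1 0 0 0 0 -1;-0.2 1 0 0 0 0 -1",
)

```text
time: 21.2
ee_pos: [341.9, -72.6, 354.1]
eef_rot: [3.141, -0.001, -0.117]
force: [-0.3, 0.3, 0.2]
opening: 91.9
grasp_force: 0.0
```

Run:
```python
from h import *
np.set_printoptions(precision=2,suppress=True)
print(pose()[0])
o=[];S=6
for c in('top','side'):
    im=manip.snapshot(c); cv2.imwrite(f'pics/raw_{c}6.png',im[:,:,::-1])
    a=rect(im,c,90,-70,-20,-5,60,S); b=rect(im,c,54,-85,-60,-5,60,S)
    g=cv2.cvtColor(a,cv2.COLOR_RGB2GRAY).astype(float); h=cv2.cvtColor(b,cv2.COLOR_RGB2GRAY).astype(float)
    # white line on grip top: rows x=-55..-35
    for x in(-54,-50,-46,-42,-38,-34):
        r=g[int((-20-x)*S)-4:int((-20-x)*S)+5].mean(0); lo,hi=int((60-27-9)*S),int((60-27+9)*S); q=r[lo:hi]; w=np.clip(q-(q.min()+.5*(q.max()-q.min())),0,None)
        print(c,'line x',x,'y',60-(lo+(w*np.arange(len(q))).sum()/w.sum()+.5)/S)
    for x in(-74,-75,-76,-78,-80):
        r=h[int((-60-x)*S)-2:int((-60-x)*S)+3].mean(0); lo,hi=int((60-27-13)*S),int((60-27+13)*S); q=r[lo:hi]; w=np.clip(q.max()*.5+q.min()*.5-q,0,None)
        print(c,'tab x',x,'y',60-(lo+(w*np.arange(len(q))).sum()/w.sum()+.5)/S,q.min(),q.max())
    o.append(np.vstack([a,b]))
    for n in('fader_top','tab_tip'):
        for d in manip.tip_of(n,c)[:2]: print(n,d['p'],TR.T@(np.array(d['location'])[:2]-C),d['location'][2])
cv2.imwrite('pics/f6.png',np.hstack(o)[:,:,::-1])
```

```text
[341.9  -72.59 354.11]
top line x -54 y 28.711616161616163
top line x -50 y 28.416642740932147
top line x -46 y 28.227211975407645
top line x -42 y 28.65375658547759
top line x -38 y 29.037767756482523
top line x -34 y 28.77648878576953
top tab x -74 y 25.31938557910169 59.2 162.6
top tab x -75 y 24.926974716478973 51.2 163.0
top tab x -76 y 24.620995243650725 48.0 162.0
top tab x -78 y 24.61480137547732 48.8 159.8
top tab x -80 y 25.342864331723028 51.6 149.8
fader_top 0.61 [-46.07  27.74] 90.8
tab_tip 0.61 [-72.17  23.51] 53.6
side line x -54 y 25.951980253562212
side line x -50 y 27.130619572478288
side line x -46 y 26.658261554135407
side line x -42 y 25.611348484848484
side line x -38 y 26.057144216910068
side line x -34 y 25.12396869949817
side tab x -74 y 27.414835074171243 77.2 213.0
side tab x -75 y 27.308040232012836 75.8 212.6
side tab x -76 y 27.32523696682464 75.2 209.0
side tab x -78 y 27.272289184340075 74.4 206.0
side tab x -80 y 26.77738277702089 75.2 194.2
fader_top 0.72 [-44.64  24.79] 93.4
fader_top 0.47 [  64.77 -670.86] 7.6
tab_tip 0.37 [-71.59  30.92] 50.5
```

View pics/f6.png

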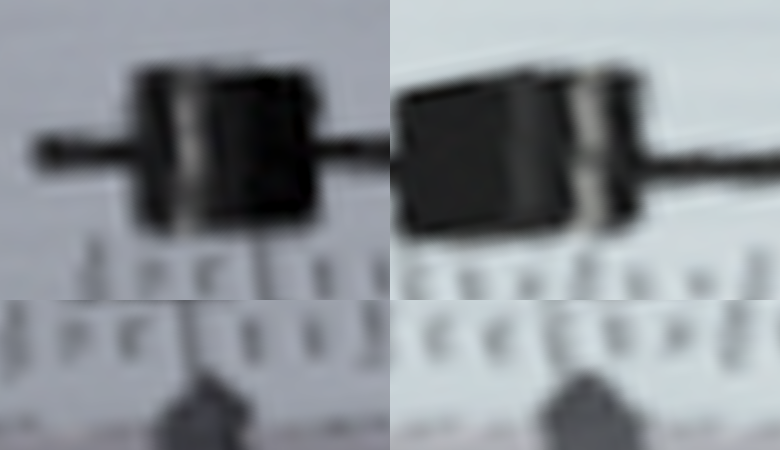

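The pictures are ambiguous at about 1 px (2.5 mm). The scale ticks (every 10 mm) are a good local reference, so I'll fix each camera's offset from them numerically.

Run:
```python
from h import *
np.set_printoptions(precision=2,suppress=True)
S=6
for c in('top','side'):
  for f in(f'raw_{c}6',f'{c}0'):
    im=cv2.imread(f'pics/{f}.png')[:,:,::-1]
    a=cv2.cvtColor(rect(im,c,48,-90,-55,-70,70,S),cv2.COLOR_RGB2GRAY).astype(float)
    y=70-(np.arange(a.shape[1])+.5)/S
    res=[]
    for x in(-63,-64,-65,-66,-67,-68):
        r=a[int((-55-x)*S)-3:int((-55-x)*S)+4].mean(0); r=r-cv2.GaussianBlur(r[None],(0,0),60)[0]
        k=(abs(y)<60)&((y<-45)|(y>15) if '0' in f else (abs(y)<60)); 
        F=(-r[k]*np.exp(2j*np.pi*y[k]/10)).sum(); res.append((np.angle(F)/(2*np.pi)*10,abs(F)/k.sum()))
    res=np.array(res).T; 
    # tab in plane 54 & 52: dark centroid over rows
    out=[]
    for z in(54,52):
        b=cv2.cvtColor(rect(im,c,z,-90,-66,5,50,S),cv2.COLOR_RGB2GRAY).astype(float); yy=50-(np.arange(b.shape[1])+.5)/S
        B=np.median(b,axis=1,keepdims=True); w=np.clip(B*.8-b,0,None)
        rows=(w>15).sum(1)>4*S; W=w[rows]; per=(W*yy).sum(1)/W.sum(1); xs=-66-(np.where(rows)[0]+.5)/S
        out.append(((W*yy).sum()/W.sum(), per[:1],per[-1:],xs[[0,-1]], (W>15).sum(1).max()/S))
    print(f,'tick offset',res[0],'amp',res[1]); print('  tab',*out)
    b=cv2.cvtColor(rect(im,c,90,-57,-33,5,50,S),cv2.COLOR_RGB2GRAY).astype(float)
    q=b.mean(0); lo,hi=(50-np.array([36,18]))*S; q=q[lo:hi]; yy=50-(np.arange(lo,hi)+.5)/S; w=np.clip(q-q.min()-.5*np.ptp(q),0,None); print('  line',(w*yy).sum()/w.sum())
```

```text
raw_top6 tick offset [-0.24 -0.27 -0.25 -0.22 -0.2  -0.23] amp [ 7.29  9.38 10.41 10.51 10.1   9.29]
  tab (np.float64(25.400647222357044), array([25.96]), array([25.47]), array([-72.58, -89.92]), np.float64(15.166666666666666)) (np.float64(26.072365609719153), array([26.73]), array([26.14]), array([-72.42, -89.92]), np.float64(15.166666666666666))
  line 28.60169402779418
top0 tick offset [-0.08 -0.1  -0.08 -0.09 -0.16 -0.26] amp [ 7.5   9.7  11.03 11.42 11.16 10.45]
  tab (np.float64(25.398663570110244), array([26.04]), array([25.45]), array([-72.42, -89.92]), np.float64(15.166666666666666)) (np.float64(26.0691740427681), array([26.73]), array([26.11]), array([-72.42, -89.92]), np.float64(15.166666666666666))
  line 29.13566861273283
raw_side6 tick offset [-1.98 -1.93 -1.89 -1.91 -1.94 -1.91] amp [ 9.76 11.53 12.44 12.59 12.01 10.65]
  tab (np.float64(26.478833387083), array([28.15]), array([26.16]), array([-72.08, -89.92]), np.float64(17.0)) (np.float64(25.142726625428452), array([26.89]), array([24.85]), array([-71.92, -89.92]), np.float64(17.0))
  line 26.383764519297486
side0 tick offset [-1.96 -1.88 -1.8  -1.8  -1.89 -1.97] amp [ 9.52 11.54 12.59 12.89 12.7  11.69]
  tab (np.float64(26.485960944683473), array([28.1]), array([26.12]), array([-72.08, -89.92]), np.float64(16.833333333333332)) (np.float64(25.148362987489637), array([26.84]), array([24.81]), array([-71.92, -89.92]), np.float64(16.833333333333332))
  line 28.951284271284273
```

Run:
```python
from h import *
g=lambda y:C+TR@np.array([-45.2,y])
plan([(440,130,354,-6.5),(*g(25.65),354,-6.5),(*g(25.65),253.6,-6.5)])
```

```text
0.357 -1.0 -0.001 -0.0 0.0 0.001 rows>=2 -> [388.6  24.9 353.8] -6.5
0.356 -1.0 -0.002 -0.0 0.0 0.0 rows>=2 -> [435.2 120.3 354. ] -6.5
0.036 -0.102 -0.0 -0.0 0.0 0.0 rows>=1 -> [440. 130. 354.] -6.5
--
0.134 -1.0 0.0 -0.0 0.0 0.0 rows>=2 -> [464.5 227.8 354. ] -6.5
0.118 -0.873 0.001 -0.0 0.0 0.0 rows>=2 -> [486.1 313.3 354. ] -6.5
--
-0.0 0.001 1.0 -0.0 0.0 0.0 rows>=2 -> [486.  313.2 254. ] -6.5
-0.0 -0.0 0.004 -0.0 0.0 0.0 rows>=1 -> [486.  313.2 253.6] -6.5
--
```

>>> move_arm(
  moves="0.36 -1 0 0 0 0 -1;0.36 -1 0 0 0 0 -1;0.36 -1 0 0 0 0 -1",
)

```text
time: 21.88
ee_pos: [389.3, 26.5, 353.6]
eef_rot: [-3.141, 0.001, -0.107]
force: [0.2, -0.1, -0.6]
opening: 92.1
grasp_force: 0.0
```

>>> move_arm(
  moves="0.36 -1 0 0 0 0 -1;0.36 -1 0 0 0 0 -1;0.36 -1 0 0 0 0 -1",
)

```text
time: 22.25
ee_pos: [436.2, 120.7, 353.5]
eef_rot: [3.142, 0.001, -0.11]
force: [-0.3, -0.5, 0.2]
opening: 91.9
grasp_force: 0.0
```

>>> move_arm(
  moves="0.17 -1 0 0 0 0 -1;0.17 -1 0 0 0 0 -1;0.17 -1 0 0 0 0 -1;0.17 -1 0 0 0 0 -1",
)

```text
time: 22.75
ee_pos: [463.8, 215.3, 353.5]
eef_rot: [3.141, 0.001, -0.114]
force: [-0.3, -0.2, -0.7]
opening: 91.7
grasp_force: 0.0
```

Run:
```python
from h import *
print(pose()[0])
g=C+TR@np.array([-45.2,25.65])
plan([(*g,353,-6.5),(*g,253.6,-6.5)])
```

```text
[463.81183288 215.34837016 353.47589949]
0.109 -0.998 0.004 0.001 0.0 -0.0 rows>=2 -> [486.  313.3 353. ] -6.5
--
0.001 0.001 0.994 -0.0 0.0 -0.0 rows>=2 -> [486.  313.2 253.6] -6.5
--
```

>>> move_arm(
  moves="0.11 -1 0 0 0 0 -1;0.11 -1 0 0 0 0 -1;0.11 -1 0 0 0 0 -1;0.11 -1 0 0 0 0 -1;0.11 -1 0.5 0 0 0 -1;0.11 -1 0.99 0 0 0 -1;0.11 -1 0.99 0 0 0 -1;0.11 -1 0.99 0 0 0 -1",
)

```text
time: 23.75
ee_pos: [487.2, 314.0, 256.8]
eef_rot: [-3.141, -0.002, -0.115]
force: [0.9, 0.6, 1.1]
opening: 92.0
grasp_force: 0.0
```

Run:
```python
from h import *
for i in range(3):
    manip.snapshot('side'); p=pose()[0]; print(p,TR.T@(p[:2]-C))
```

```text
[487.5090879  314.3428185  257.56026138] [-43.86043818  26.92864777]
[487.54178652 314.57255199 257.7135632 ] [-43.853511    27.16059322]
[487.40776991 314.69436675 257.51576579] [-44.00025245  27.26673574]
```

>>> move_arm(
  moves="-0.01 0.016 0.04 0 0 0 0;-0.01 0.016 0.04 0 0 0 1;-0.01 0.016 0.04 0 0 0 1;-0.01 0.016 0.04 0 0 0 1;-0.01 0.016 0.04 0 0 0 1;-0.01 0.016 0.04 0 0 0 1;-0.01 0.016 0.04 0 0 0 1;-0.01 0.016 0.04 0 0 0 1",
)

```text
time: 24.9
ee_pos: [485.2, 313.2, 250.7]
eef_rot: [-3.141, -0.0, -0.113]
force: [0.8, 1.5, -0.6]
opening: 21.8
grasp_force: 30.0
```

Run:
```python
from h import *
for i in range(3):
    manip.snapshot('side'); p=pose()[0]; print(p,TR.T@(p[:2]-C))
```

```text
[485.15072571 313.24258513 250.71892494] [-46.0816977   25.57277469]
[485.17983586 313.21239951 250.72169942] [-46.04940888  25.54601643]
[485.15372514 313.23610442 250.71410769] [-46.07799563  25.56666807]
```

>>> move_arm(
  moves="0 0 0 0 0 0 -1;0 0 0 0 0 0 -1;0 0 0 0 0 0 -1;0 0 0 0 0 0 -1;0 0 -0.5 0 0 0 -1;0 0 -1 0 0 0 -1;0 1 -1 0 0 0 -1;-0.2 1 -1 0 0 0 -1;-0.2 1 -1 0 0 0 -1",
)

```text
time: 26.18
ee_pos: [452.8, 214.4, 350.2]
eef_rot: [3.141, 0.001, -0.116]
force: [0.8, -0.1, 0.0]
opening: 92.0
grasp_force: 0.0
```

>>> move_arm(
  moves="-0.5 1 0 0 0 0 -1;-0.5 1 0 0 0 0 -1;-0.5 1 0 0 0 0 -1",
)

```text
time: 26.55
ee_pos: [392.2, 121.3, 350.6]
eef_rot: [3.142, -0.0, -0.116]
force: [-0.7, 0.2, -0.1]
opening: 91.9
grasp_force: 0.0
```

>>> move_arm(
  moves="-0.5 1 0 0 0 0 -1;-0.5 1 0 0 0 0 -1;-0.5 1 0 0 0 0 -1",
)

```text
time: 26.92
ee_pos: [332.1, 27.4, 351.5]
eef_rot: [3.141, -0.003, -0.118]
force: [0.8, -0.1, -0.7]
opening: 92.0
grasp_force: 0.0
```

>>> move_arm(
  moves="0 0.8 0 0 0 0 -1;0 0.8 0 0 0 0 -1;0 0.8 0 0 0 0 -1",
)

```text
time: 27.3
ee_pos: [324.0, -51.0, 351.4]
eef_rot: [-3.141, -0.001, -0.115]
force: [0.3, 0.3, -1.2]
opening: 91.8
grasp_force: 0.0
```

Run:
```python
from h import *
np.set_printoptions(precision=2,suppress=True)
print(pose()[0]);S=6
for c,dl in(('top',.23),('side',1.92)):
    im=manip.snapshot(c); cv2.imwrite(f'pics/raw_{c}7.png',im[:,:,::-1])
    b=cv2.cvtColor(rect(im,c,90,-57,-33,5,50,S),cv2.COLOR_RGB2GRAY).astype(float)
    q=b.mean(0); lo,hi=(50-np.array([36,17]))*S; q=q[lo:hi]; yy=50-(np.arange(lo,hi)+.5)/S; w=np.clip(q-q.min()-.5*np.ptp(q),0,None); print(c,'line',(w*yy).sum()/w.sum()+dl)
    print('sleeve',ptr(im,c)[:,2])
    for n in('fader_top','tab_tip','power_bank','cradle_seat'):
        for d in manip.tip_of(n,c)[:1]: print(n,round(d['p'],2),TR.T@(np.array(d['location'])[:2]-C) if 'f' in n or 'tab' in n else '',np.array(d['location']))
    # bank in cradle: white blob, top plane z=10.6+22
    hsv=cv2.cvtColor(im,cv2.COLOR_RGB2HSV); u,v=[int(t) for t in proj(c,(517,-395,33))]
    m=np.zeros(im.shape[:2],np.uint8); k=slice(v-32,v+32),slice(u-32,u+32); m[k]=((hsv[k][...,2]>135)&(hsv[k][...,1]<45)).astype(np.uint8)*255
    cs=max(cv2.findContours(m,0,1)[0],key=cv2.contourArea).reshape(-1,2).astype(float)
    P=np.float32([ray(c,*q,32.6)[:2] for q in cs]); (cx,cy),(w_,h_),a=cv2.minAreaRect(P); print('bank rect',(round(cx,1),round(cy,1)),(round(w_,1),round(h_,1)),round(a,1))
```

```text
[323.97 -51.   351.41]
top line 27.791681688364676
sleeve [1.4  1.41 1.41]
fader_top 0.45 [ 163.7  -172.35] [671.6  93.2   0.1]
tab_tip 0.56 [-70.28  24.63] [461.  315.   51.5]
power_bank 0.95  [ 520.3 -396.4   13.4]
cradle_seat 0.65  [580.2 318.9  93.5]
bank rect (514.9, -390.8) (94.0, 55.1) 75.1
side line 26.8716552081192
sleeve [1.42 1.43 1.42]
fader_top 0.66 [-45.16  25.83] [486.1 313.4  88.9]
tab_tip 0.48 [-74.28  31.63] [457.8 322.4  52.9]
power_bank 0.52  [ 518.3 -396.5    8.5]
cradle_seat 0.47  [ 518.2 -399.     7.3]
bank rect (516.2, -380.0) (121.9, 64.0) 80.7
```

Run:
```python
from h import *
g=C+TR@np.array([35,-56.2]); print(g, C+TR@np.array([65,-56.2]))
plan([(450,125,351,-6.5),(*g,351,-6.5),(*g,254,-6.5)])
```

```text
[556.62775129 222.95380844] [586.44137206 219.61494388]
0.564 -1.0 -0.001 -0.0 -0.0 0.0 rows>=2 -> [390.2  42.5 350.8] -6.5
0.501 -0.887 -0.002 -0.0 -0.0 0.0 rows>=2 -> [450. 125. 351.] -6.5
--
0.868 -1.0 0.0 -0.0 -0.0 0.0 rows>=3 -> [547.5 214.6 351. ] -6.5
0.081 -0.094 0.001 -0.0 -0.0 0.0 rows>=1 -> [556.6 223.  351. ] -6.5
--
0.0 0.001 0.97 -0.0 -0.0 0.0 rows>=2 -> [556.6 222.9 254. ] -6.5
--
```

>>> move_arm(
  moves="0.56 -1 0 0 0 0 0;0.56 -1 0 0 0 0 0;0.56 -1 0 0 0 0 0",
)

```text
time: 28.18
ee_pos: [390.7, 44.4, 350.4]
eef_rot: [-3.141, 0.001, -0.108]
force: [-0.2, -0.9, -0.5]
opening: 63.6
grasp_force: 0.0
```

>>> move_arm(
  moves="0.5 -0.89 0 0 0 0 0;0.5 -0.89 0 0 0 0 0;0.5 -0.89 0 0 0 0 0",
)

```text
time: 28.55
ee_pos: [450.1, 125.6, 350.6]
eef_rot: [3.141, 0.0, -0.112]
force: [0.2, 0.3, -0.2]
opening: 45.6
grasp_force: 0.0
```

>>> move_arm(
  moves="0.87 -1 0 0 0 0 0;0.87 -1 0 0 0 0 0;0.87 -1 0 0 0 0 0;0.87 -1 0 0 0 0 0;0.87 -1 0 0 0 0 0",
)

```text
time: 29.18
ee_pos: [546.6, 213.0, 351.2]
eef_rot: [3.141, -0.0, -0.115]
force: [-0.5, -0.0, -0.0]
opening: 46.1
grasp_force: 0.0
```

Run:
```python
from h import *
manip.snapshot('side'); print([(np.round(d['location'],1).tolist(),round(d['p'],2)) for d in manip.tip_of('switch_top','side')[:2]])
g=C+TR@np.array([35,-56.2]); print(pose()[0])
plan([(*g,351,-6.5),(*g,254,-6.5)])
```

```text
[([559.5, 222.5, 81.3], 0.53)]
[546.73464072 213.33483753 351.329057  ]
0.087 -0.107 0.003 0.0 -0.0 -0.001 rows>=1 -> [556.6 223.  351. ] -6.5
--
-0.0 0.0 0.97 0.0 -0.0 0.0 rows>=2 -> [556.7 223.  254. ] -6.5
--
```

>>> move_arm(
  moves="0.09 -0.1 0 0 0 0 0;0.09 -0.1 0.1 0 0 0 0;0.09 -0.1 0.5 0 0 0 0;0.09 -0.1 0.97 0 0 0 0;0.09 -0.1 0.97 0 0 0 0;0.09 -0.1 0.97 0 0 0 1;0.09 -0.1 0.97 0 0 0 1;0.09 -0.1 0.97 0 0 0 1;0.09 -0.1 0.97 0 0 0 1;0.09 -0.1 0.97 0 0 0 1",
)

```text
time: 30.52
ee_pos: [558.2, 223.0, 255.7]
eef_rot: [3.141, -0.003, -0.113]
force: [-1.3, -3.3, 5.9]
opening: 17.5
grasp_force: 30.0
```

>>> move_arm(
  moves="0.08 0 0 0 0 0 1;0.16 0 0 0 0 0 1;0.24 0 0 0 0 0 1;0.3 0 0 0 0 0 1;0.33 0 0 0 0 0 1;0.33 0 0 0 0 0 1;0.33 0 0 0 0 0 1",
)

```text
time: 31.4
ee_pos: [588.3, 220.0, 255.6]
eef_rot: [3.139, 0.009, -0.113]
force: [-18.6, -2.4, 20.1]
opening: 17.7
grasp_force: 30.0
```

>>> move_arm(
  moves="0.31 0 0 0 0 0 0;0 0 0 0 0 0 0;0 0 0 0 0 0 0;0 0 0 0 0 0 0;0 0 -0.5 0 0 0 0;0 0 -1 0 0 0 0;0 0 -1 0 0 0 0;-0.5 1 -1 0 0 0 0;-0.5 1 -1 0 0 0 0",
)

```text
time: 32.52
ee_pos: [528.5, 124.7, 352.8]
eef_rot: [3.141, 0.001, -0.113]
force: [0.5, -0.4, -0.8]
opening: 46.1
grasp_force: 0.0
```

Again the first row held a stray shift, so I'm moving clear and checking the switch position and the other settings.

>>> move_arm(
  moves="-1 1 0 0 0 0 0;-1 1 0 0 0 0 0;-1 1 0 0 0 0 0",
)

```text
time: 32.9
ee_pos: [416.3, 36.6, 352.5]
eef_rot: [3.141, 0.002, -0.116]
force: [0.6, 0.5, -0.0]
opening: 45.9
grasp_force: 0.0
```

>>> move_arm(
  moves="-0.9 0.8 0 0 0 0 0;-0.9 0.8 0 0 0 0 0;-0.9 0.8 0 0 0 0 0;-0.9 0.8 0 0 0 0 0",
)

```text
time: 33.4
ee_pos: [320.4, -31.6, 353.9]
eef_rot: [-3.142, -0.001, -0.114]
force: [-0.1, 0.3, -0.6]
opening: 46.0
grasp_force: 0.0
```

Run:
```python
from h import *
np.set_printoptions(precision=2,suppress=True)
print(pose()[0]);S=6
old={c:cv2.imread(f'pics/raw_{c}7.png')[:,:,::-1] for c in('top','side')}
for c,dl in(('top',.23),('side',1.92)):
    im=manip.snapshot(c); cv2.imwrite(f'pics/raw_{c}8.png',im[:,:,::-1])
    b=cv2.cvtColor(rect(im,c,90,-57,-33,5,50,S),cv2.COLOR_RGB2GRAY).astype(float)
    q=b.mean(0); lo,hi=(50-np.array([36,17]))*S; q=q[lo:hi]; yy=50-(np.arange(lo,hi)+.5)/S; w=np.clip(q-q.min()-.5*np.ptp(q),0,None); print(c,'line',(w*yy).sum()/w.sum()+dl,'sleeve',ptr(im,c)[:,2])
    for n in('switch_top','tester'):
        for d in manip.tip_of(n,c)[:2]: print(n,round(d['p'],2),TR.T@(np.array(d['location'])[:2]-C),d['location'][2])
    # switch shift: align grip template (plane z=85) old->new
    f=lambda i:cv2.cvtColor(rect(i,c,85,-5,105,-90,-20,4),cv2.COLOR_RGB2GRAY)
    o,n=f(old[c]),f(im); x0,y0=(65-13-4)*4//4,0
    r0=int((105-35-18)*4); t=o[r0:r0+36*4, int((-20+55-12)*4):int((-20+55+12)*4)]
    R_=cv2.matchTemplate(n,t,cv2.TM_CCOEFF_NORMED); _,mx,_,l=cv2.minMaxLoc(R_); print('switch moved x mm',(r0-l[1])/4,'y',(int(23*4)-l[0])/4,'score',round(mx,3))
    d=cv2.absdiff(old[c],im).max(2); ys,xs=np.where(d>40)
    n_,l_,st,ce=cv2.connectedComponentsWithStats(cv2.dilate((d>40).astype(np.uint8),np.ones((3,3)))); print('changes',[s.tolist() for s in st[1:] if s[4]>25])
```

```text
[320.44 -31.55 353.91]
top line 27.775916810118545 sleeve [1.4 1.4 1.4]
switch_top 0.39 [ 62.85 -56.25] 86.8
tester 0.91 [ 2.54 -2.94] 2.9
switch moved x mm 25.5 y 0.25 score 0.983
changes [[199, 281, 152, 139, 7430], [309, 330, 15, 33, 166], [192, 413, 5, 7, 28]]
side line 26.85931052838012 sleeve [1.43 1.43 1.42]
switch_top 0.62 [ 66.36 -56.16] 84.9
tester 0.71 [2.41 0.07] -4.5
switch moved x mm 27.25 y 0.0 score 0.973
changes [[538, 23, 8, 4, 29], [523, 24, 12, 5, 44], [450, 28, 23, 26, 257], [353, 34, 98, 113, 2929], [353, 36, 28, 40, 335], [454, 52, 7, 7, 32], [434, 72, 35, 21, 332], [475, 137, 85, 114, 2375], [350, 149, 32, 40, 494], [441, 165, 52, 77, 1194], [530, 194, 30, 20, 286], [240, 262, 25, 12, 231]]
```

The two cameras disagree by a few mm on the switch travel (25 to 30 mm), so I'll push it again gently from behind with closed fingers to make sure.

Run:
```python
from h import *
g=C+TR@np.array([30,-56.2]); print(g)
plan([(450,125,353,-6.5),(*g,353,-6.5),(*g,256,-6.5)])
```

```text
[551.6588145  223.51028586]
0.657 -1.0 0.003 -0.0 0.0 0.001 rows>=2 -> [397.   61.1 353.2] -6.5
0.454 -0.695 0.002 -0.0 0.001 0.0 rows>=2 -> [450. 125. 353.] -6.5
--
0.822 -1.0 0.001 -0.0 -0.0 0.0 rows>=3 -> [542.9 215.1 353. ] -6.5
0.077 -0.093 0.0 -0.0 -0.0 0.0 rows>=1 -> [551.6 223.5 353. ] -6.5
--
-0.0 -0.0 0.97 -0.0 -0.0 0.0 rows>=2 -> [551.7 223.5 256. ] -6.5
--
```

>>> move_arm(
  moves="0.66 -1 0 0 0 0 1;0.66 -1 0 0 0 0 1;0.66 -1 0 0 0 0 1",
)

```text
time: 34.08
ee_pos: [398.3, 63.3, 352.7]
eef_rot: [-3.141, 0.003, -0.107]
force: [-1.6, -0.4, -0.2]
opening: 18.0
grasp_force: 0.0
```

>>> move_arm(
  moves="0.45 -0.7 0 0 0 0 1;0.45 -0.7 0 0 0 0 1;0.45 -0.7 0 0 0 0 1",
)

```text
time: 34.45
ee_pos: [449.8, 125.2, 353.5]
eef_rot: [3.141, 0.001, -0.112]
force: [-0.4, 0.3, -0.2]
opening: 0.6
grasp_force: 0.0
```

>>> move_arm(
  moves="0.82 -1 0 0 0 0 1;0.82 -1 0 0 0 0 1;0.82 -1 0 0 0 0 1;0.82 -1 0 0 0 0 1;0.82 -1 0 0 0 0 1",
)

```text
time: 35.08
ee_pos: [541.7, 213.7, 354.3]
eef_rot: [3.141, -0.0, -0.115]
force: [-0.9, 0.5, 0.5]
opening: 0.6
grasp_force: 0.0
```

Run:
```python
from h import *
manip.snapshot('side');g=C+TR@np.array([30,-56.2]); print(pose()[0],manip.observe()['opening'])
plan([(*g,256,-6.5)])
```

```text
[541.69026887 213.80236271 354.38202689] 0.4750974641351265
0.087 -0.108 0.984 0.0 -0.0 -0.001 rows>=2 -> [551.6 223.5 256. ] -6.5
--
```

>>> move_arm(
  moves="0.09 -0.11 0 0 0 0 1;0.09 -0.11 0.1 0 0 0 1;0.09 -0.11 0.5 0 0 0 1;0.09 -0.11 0.97 0 0 0 1;0.09 -0.11 0.97 0 0 0 1;0.09 -0.11 0.97 0 0 0 1",
)

```text
time: 35.88
ee_pos: [553.0, 224.7, 258.3]
eef_rot: [-3.141, -0.002, -0.114]
force: [-0.9, 0.3, 0.3]
opening: 0.6
grasp_force: 0.0
```

>>> move_arm(
  moves="0.04 0 0 0 0 0 1;0.08 0 0 0 0 0 1;0.1 0 0 0 0 0 1;0.1 0 0 0 0 0 1;0.1 0 0 0 0 0 1",
)

```text
time: 36.5
ee_pos: [562.5, 223.8, 256.6]
eef_rot: [3.142, 0.0, -0.113]
force: [-0.9, 0.5, -0.3]
opening: 0.2
grasp_force: 0.0
```

>>> move_arm(
  moves="0.02 0 0 0 0 0 1;0.03 0 0 0 0 0 1;0.04 0 0 0 0 0 1;0.04 0 0 0 0 0 1",
)

```text
time: 37.0
ee_pos: [566.1, 223.4, 256.6]
eef_rot: [3.141, 0.002, -0.113]
force: [-4.5, -0.5, 3.2]
opening: 0.0
grasp_force: 2.4
```

>>> move_arm(
  moves="0.01 0 0 0 0 0 1;0.02 0 0 0 0 0 1;0.03 0 0 0 0 0 1;0.03 0 0 0 0 0 1;0.03 0 0 0 0 0 1",
)

```text
time: 37.62
ee_pos: [567.5, 223.5, 256.6]
eef_rot: [3.14, 0.008, -0.113]
force: [-14.0, 0.4, 12.4]
opening: 0.6
grasp_force: 7.2
```

The force rises to 14 N without further travel, so the switch is at its stop. I'm backing off and retreating.

>>> move_arm(
  moves="-0.1 0 0 0 0 0 1;-0.15 0 0 0 0 0 1;-0.15 0 0 0 0 0 1;-0.15 0 -0.5 0 0 0 1;-0.15 0 -1 0 0 0 1;-0.15 0 -1 0 0 0 1;-0.6 1 -1 0 0 0 1;-0.6 1 -1 0 0 0 1;-0.6 1 -1 0 0 0 1",
)

```text
time: 38.75
ee_pos: [497.2, 128.6, 355.0]
eef_rot: [3.141, 0.003, -0.117]
force: [0.1, 0.7, 0.4]
opening: 0.4
grasp_force: 0.0
```

>>> move_arm(
  moves="-1 1 0 0 0 0 1;-1 1 0 0 0 0 1;-1 1 0 0 0 0 1;-1 1 0 0 0 0 1;-1 1 0 0 0 0 1",
)

```text
time: 39.38
ee_pos: [388.7, 42.8, 356.9]
eef_rot: [-3.141, -0.001, -0.113]
force: [0.2, -0.4, -0.2]
opening: 0.6
grasp_force: 0.0
```

Run:
```python
from h import *
np.set_printoptions(precision=2,suppress=True)
print(pose()[0]);S=6
for c,dl in(('top',.23),('side',1.92)):
    im=manip.snapshot(c); old=cv2.imread(f'pics/raw_{c}8.png')[:,:,::-1]
    b=cv2.cvtColor(rect(im,c,90,-57,-33,5,50,S),cv2.COLOR_RGB2GRAY).astype(float)
    q=b.mean(0); lo,hi=(50-np.array([36,17]))*S; q=q[lo:hi]; yy=50-(np.arange(lo,hi)+.5)/S; w=np.clip(q-q.min()-.5*np.ptp(q),0,None); print(c,'line',(w*yy).sum()/w.sum()+dl,'sleeve',ptr(im,c)[:,2])
    d=rect(cv2.absdiff(old,im),c,60,-100,100,-100,100,1).max(2); print('tester change',d.max(),(d>30).sum())
    for n in('switch_top','power_bank'):
        for d in manip.tip_of(n,c)[:1]: print(n,round(d['p'],2),TR.T@(np.array(d['location'])[:2]-C),d['location'])
```

```text
[388.7   42.81 356.86]
top line 27.761975547568582 sleeve [1.4  1.4  1.41]
tester change 10 0
switch_top 0.5 [ 66.32 -61.2 ] [587.2, 214.5, 87.6]
power_bank 0.8 [  66.18 -675.43] [518.7, -395.9, 15.2]
side line 26.863544923823895 sleeve [1.43 1.43 1.42]
tester change 5 0
switch_top 0.59 [ 67.4  -60.07] [588.4, 215.5, 82.8]
power_bank 0.87 [  64.35 -672.52] [517.2, -392.8, 7.6]
```

All the settings hold: the sleeve at 1.40 to 1.42, the line at the tab within about 1 mm, the bank in the cradle and the switch on.

```bash
python3 -c "
from workcell import manip
print(manip.job_done())"
```

```text
the job is handed in; nothing more can be done
None
```

The job is handed in at about 40 s: bank flat in the cradle, sleeve at three pips (read as 1.40–1.43 rad), fader at the tab to about 1 mm as far as the cameras could resolve, and switch pushed to its stop last; I didn't re-measure the bystanders.

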